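# Lock off the desktop router and hold its guard gate open

### The job

The small router has stopped and a pupil is waiting to lift out the plaque: first swing the red stop flap on the yellow switch box shut and press it down until it is caught under its nib, so that the machine cannot start. Then squeeze the yellow catch on the guard's fixed pane until its bolt is drawn (it stays drawn), next squeeze the sprung black catch on the gate and, with it squeezed, swing the gate out towards you past its detent. Finish while holding the gate still and wide open, about a right angle: it springs back if let go, so the hand is still on it at the end, and the tools and things lying on the bench stay where they are.

Things in the scene. Friction and masses are not known exactly. Their poses are not given: they have to be found in the camera images.
- flap_hinge (a point): middle of the hinge axis of the stop flap, on the yellow switch box (120 x 80 mm, 56 mm high, screwed to the bench), 66 mm above the bench; its axes are those of the box: x points from the box's free (nib) end to the hinge end, away from the robot, y along the hinge axis, z up. The centre of the box lies 50 mm from here along -x. The black catch nib stands at the box's free end, 105 mm from here along -x, its top 18 mm above the box
- stop_flap (a joint): angle of the red stop flap in rad: 0 shut flat on the box and caught under the nib, 1.57 standing upright, 1.9 fully open; it starts standing roughly upright (1.25 to 1.75) and stays where it is left. The flap is a plate 100 mm long from the hinge axis, 60 mm wide, 6 mm thick (its outer face 4 mm outside the hinge axis), with a red mushroom button on its outer face. Lying loose on the nib it reads about 0.1; about 7 N on the button or 4 N near its tip snaps it past the nib
- stop_button (a point): centre of the outer face of the red mushroom button on the stop flap (36 mm across, 12 mm thick), 52 mm from the hinge axis and 16 mm out from it; z points out of the flap's outer face (up when the flap is shut)
- lock_grip (a point): grip point of the yellow lock catch, fixed on the top rail of the guard's front pane beside the gate, half-way between its two upright tabs; y runs along the rail, x points into the machine (away from the robot), z up; 225 mm above the bench and 35 mm above the rail. The tabs stand 60 mm apart over their outer faces along y, are 24 mm wide (x) and 8 mm thick, and reach 25 mm above this point; both slide towards this point together
- lock_catch (a joint): travel of each tab of the yellow lock catch in m: 0 at rest (bolt across the gate), 0.011 fully squeezed (38 mm over the tabs). The gate is free of this bolt beyond 0.008. About 3 N on each tab closes it and it stays where it is left
- pull_grip (a point): grip point of the black pull catch on the top rail of the gate, half-way between its two upright tabs; it moves with the gate, 165 mm from the hinge axis; y points along the gate's rail to the hinge, x is square to the gate (into the machine while shut), z up; same height and tab sizes as the yellow catch (60 mm over the tabs at rest, 38 mm squeezed)
- pull_catch (a joint): travel of each tab of the black pull catch in m: 0 at rest (bolt in its keeper), 0.011 fully squeezed. The gate is free of its keeper beyond 0.0075. Fully squeezed takes about 6 N on each tab; it springs back when released
- gate_hinge (a point): point on the gate's upright hinge axis at the height of the two grip points; its axes are those of the machine: x into the machine, away from the robot, y to the left along the shut gate (the gate runs 235 mm along -y from here when shut), z up
- gate (a joint): angle of the guard gate in rad: 0 shut, grows as the gate's free edge swings out of the machine towards the robot, 1.57 square to the guard's front, 1.75 its stop. The gate (0.6 kg, clear pane in a 20 mm aluminium frame, rail top at 190 mm, lower edge 36 mm above the bench) is sprung shut (about 2 N at the catch when wide open) and rides over a sprung detent at 0.5 rad (about 3 N more, from 0.16 to 0.84 rad); let go, it falls back to 0.75 rad or less
- mallet: wooden mallet lying on the bench, left of the machine: head 75 x 130 x 90 mm, handle 250 mm along its -x, origin under the head; leave alone
- try_square: try square lying flat: dark stock 120 mm along its x and 18 mm thick, steel blade 185 mm along its y; origin under the stock; leave alone
- glue: standing white glue bottle, 56 mm in diameter, 170 mm tall, origin under its middle; leave alone
- offcut: pine offcut 100 x 45 x 45 mm, origin under its middle; leave alone

How it is judged:
On the way, in this order (a step that is already met when the one before it is completed fails the run):
1. the stop flap is shut and caught under its nib, the gate still shut (value of joint each of stop_flap, gate below 0.06 rad), for 0.2 s.
2. the yellow lock catch is squeezed until its bolt is off the gate, the black catch still at rest (value of joint lock_catch above 0.0085 m and value of joint pull_catch below 0.004 m and value of joint gate below 0.06 rad), for 0.2 s.
3. the black pull catch is squeezed until its bolt is out of the keeper (value of joint pull_catch above 0.0075 m and value of joint lock_catch above 0.008 m), for 0.1 s.
4. the gate has been swung past its detent (value of joint gate above 0.9 rad), for 0.1 s.
At the end, for the whole second after the job is handed in: the gripper's fingers hold the gate or its catch (more than 0.5 N of contact), the gate stands still (below 0.1 rad/s) at more than 1.3 rad, the stop flap is still caught shut (below 0.06 rad), the yellow catch is still drawn (beyond 8 mm) and every loose thing is within 30 mm of where it lay (value of joint gate above 1.3 rad and velocity of joint gate between -0.1 and 0.1 rad/s and contact force between the fingers and gate above 0.5 N and value of joint stop_flap below 0.06 rad and value of joint lock_catch above 0.008 m and distance of each of mallet, try_square, glue, offcut from where it was at the start of the episode below 0.03 m); the arm keeps its last pose, push and grip.
It fails at once if the gate is opened while the stop flap is not shut (value of joint gate above 0.15 rad and value of joint stop_flap above 0.1 rad).
It fails at once if something else on the bench is knocked (distance of any of mallet, try_square, glue, offcut from where it was at the start of the episode above 0.04 m).
It also fails if it takes over 67 s, if anything falls off the work surface, if the arm or the gripper's body presses on something with over 40 N, if the wrist force passes 120 N, or if a joint passes its speed limit or range.

### The arm

A 6-joint arm with a two-finger parallel gripper is mounted at the origin on the work surface. World frame = base frame: x ahead of the robot, y to its left, z up, the work surface at z = 0. Lengths are in m, angles in rad, forces in N, time in s.
With the tool pointing down it reaches from about 0.4 to 0.825 m from the base axis. Payload 7 kg.
Tool frame: the origin (TCP) lies midway between the tips of the shut fingers; the grasp point (between the pads) lies 19 mm behind it; z points along the fingers, y is the line along which they close (so a half turn about z gives the same grasp; the last joint's range is limited). The gripper opens to 85 mm and grips with 20 to 120 N. Pads are 22 mm wide; open, the fingers measure 114 mm over their backs; the gripper's body (76 mm by 85 mm) begins 54 mm behind the grasp point. The pads swing forward as they close: fully open they stand 13 mm farther back than shut.
Start: joints at [1.6, 0.359, 0.012, 0, -1.224, -0.288], TCP at [0.173, 0.652, 0.231] pointing down, gripper open.
Joint ranges: [-3.07, 3.07], [-1.43, 2.12], [-1.02, 1.25], [-3.03, 1.67], [-3.05, -0], [-3.03, 3.03]. Speed limits (rad/s): [2.39, 2.39, 3.01, 3.14, 3.14, 3.14].

### API

Orientations are given as a 3x3 rotation matrix whose columns are the frame's x, y, z axes.
In Python, from workcell import ctrl, viewer gives the robot as it stands.
- The arm moves only by the shell command python3 -m creep 'ROWS' [OPENING] [FORCE]. ROWS is a JSON object of lists of equal length, an entry for each row: "travel": the shift along the tool's x, y, z in m, a list of three; "twist": the turn about the tool's z in rad. In form: {"travel": [[tx, ty, tz], ...], "twist": [twist, ...]}. A call has 1 to 8 rows; each row is the pose to reach, as a shift and turn from the pose commanded when the call began, along the tool's axes at that moment; what a row does not reach only later rows make up. A row lasts 1/10 s, in which the tool goes at most 50 mm and 8.59 degrees, less where a joint would pass 70% of its speed; a pose out of reach is approached as far as the arm can. A call with a gripper value outside its range is refused whole. OPENING is the closure, from 0 (fully open) to 1 (shut), set as the call begins (- or left out, the last holds). The fingers move at their own pace and stop on an object; FORCE is the grip in N (left out, the last holds). Time passes only in rows, so rows that repeat a pose let the fingers close. It gives the time, the measured TCP pose, the force, the opening and the grip force at its end, in the units of the state.
- ctrl.get_obs(): the state, without advancing time (a new reading comes with each control period).
- viewer.grab_frame(name): name is "side" or "top"; returns a dict with "pixels" (384x512x3 uint8, red, green, blue), "K" (3x3 intrinsics, pixels), "distortion" ([k1, k2, p1, p2, k3] as OpenCV has them; the pictures are not rectified), "R" (3x3) and "t" (3): a world point X has camera coordinates R X + t. Camera axes: x right, y down, z forward; pixel columns grow to the right and rows downward; lengths in m; the calibration is good to about 2 mm. A picture is of the moment at which its call begins. There is no depth.
- ctrl.job_done(): hands the job in; it is judged then, once.
The state is a dict: "time": time; "joint_pos": joint angles; "joint_vel": joint speeds; "joint_torque": joint torques, N m; "position": TCP position; "ee_rot": TCP orientation; "contact_force": force on the tool from outside, world axes, zero at the start; "moment": the same for the moment, N m; "width": finger opening in m; "gripper_force": force on a finger pad.
Only numpy, scipy, OpenCV 4.12 (cv2) and the standard library are available. Lean on these libraries where they do the work, as an engineer would, in place of code of your own. Each camera call takes 0.05 s, during which the arm holds its last target. There are 200 camera calls.

## Working session

There is one attempt and no reset: what is moved stays moved. The work goes in short steps, Python scripts to look and compute and a shell command to move; the robot and the scene stay as the last step left them, time stands still between calls to the robot, and variables do not carry over. Pictures are saved under pics/ and viewed, at most 10 in all, crops included, and the job is handed in when it is done.

```bash
mkdir -p pics; ls
python3 - <<'E'
from workcell import ctrl, viewer
import cv2,json,numpy as np
for n in("side","top"):
    f=viewer.grab_frame(n); cv2.imwrite(f"pics/{n}0.png",f["pixels"][:,:,::-1])
    print(n,np.round(f["K"],1).tolist(),np.round(f["distortion"],3),np.round(f["R"],3).tolist(),np.round(f["t"],3), -np.array(f["R"]).T@f["t"])
o=ctrl.get_obs();print(o["time"],o["position"],np.round(o["ee_rot"],3),o["width"])
E
```

```text
pics
side [[355.3, 0.0, 251.5], [0.0, 355.3, 191.7], [0.0, 0.0, 1.0]] [0.025 0.    0.    0.    0.   ] [[0.722, -0.692, -0.008], [-0.36, -0.366, -0.858], [0.59, 0.623, -0.513]] [-0.318  0.336  0.986] [-0.23135667 -0.71092528  0.79209022]
top [[478.3, 0.0, 259.7], [0.0, 478.3, 190.7], [0.0, 0.0, 1.0]] [-0.022  0.     0.     0.     0.   ] [[0.024, -1.0, 0.014], [-0.994, -0.025, -0.109], [0.109, -0.011, -0.994]] [0.004 0.515 1.762] [0.31862788 0.03677281 1.80762839]
0.1 [0.17264852 0.65209383 0.23043654] [[ 0.967 -0.256 -0.   ]
 [-0.256 -0.967 -0.002]
 [ 0.     0.002 -1.   ]] 0.08530884827230467
```

View pics/side0.png

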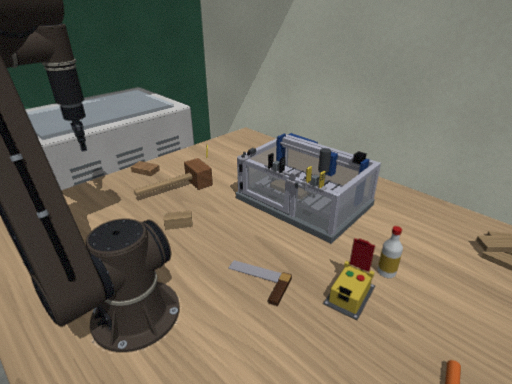

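View pics/top0.png

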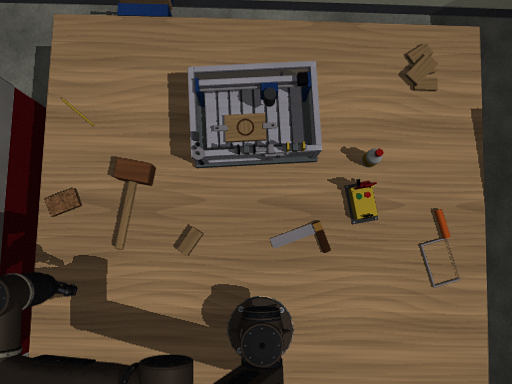

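The side view shows the guard (yellow catch near (315,178), black tabs near (275,163)), the switch box at (350,285) with its flap upright, and the glue at (390,255). In the top view the guard front is near row 155 and the box is at (363,202). Next I'll zoom in on both.

```bash
cat > h.py <<'E'
import cv2,numpy as np
from workcell import ctrl,viewer
def ray(f,uv):
    p=cv2.undistortPoints(np.array([[uv]],float),np.array(f["K"]),np.array(f["distortion"])).ravel()
    R=np.array(f["R"]);t=np.array(f["t"]);return -R.T@t,R.T@np.array([p[0],p[1],1])
def onz(f,uv,z):
    c,d=ray(f,uv);return c+d*(z-c[2])/d[2]
def tri(f,a,g,b):
    c,d=ray(f,a);e,k=ray(g,b);s=np.linalg.lstsq(np.c_[d,-k],e-c,rcond=None)[0]
    p,q=c+d*s[0],e+k*s[1];return (p+q)/2,np.linalg.norm(p-q)
def proj(f,X):
    r=cv2.Rodrigues(np.array(f["R"]))[0];return cv2.projectPoints(np.array([X],float),r,np.array(f["t"]),np.array(f["K"]),np.array(f["distortion"]))[0].ravel()
E
python3 - <<'E'
import cv2,numpy as np
s=cv2.imread("pics/side0.png");t=cv2.imread("pics/top0.png")
a=cv2.resize(s[125:325,230:410],None,fx=3,fy=3,interpolation=cv2.INTER_CUBIC)[:600,:540]
cv2.imwrite("pics/sc.png",a)
b=cv2.resize(t[55:230,185:395],None,fx=3.4,fy=3.4,interpolation=cv2.INTER_CUBIC)
cv2.imwrite("pics/tc.png",b);print(a.shape,b.shape)
for n,im in(("side",s),("top",t)):
    h=cv2.cvtColor(im,cv2.COLOR_BGR2HSV)
    for c,lo,hi in(("yel",(22,140,70),(34,255,255)),("red",(172,120,50),(180,255,255)),("red2",(0,180,50),(4,255,255))):
        k,l,st,ce=cv2.connectedComponentsWithStats(cv2.inRange(h,lo,hi))
        print(n,c,[(st[i].tolist(),ce[i].round(1).tolist()) for i in range(1,k) if st[i,4]>=8])
E
```

```text
(600, 540, 3) (595, 714, 3)
side yel [([206, 145, 2, 12, 18], [206.6, 151.2]), ([306, 167, 6, 15, 62], [308.5, 173.9]), ([319, 171, 6, 17, 56], [321.2, 179.3]), ([381, 255, 19, 17, 206], [389.7, 264.4]), ([329, 261, 45, 52, 1142], [350.6, 288.0])]
side red [([351, 240, 23, 30, 440], [361.7, 254.1])]
side red2 [([393, 227, 8, 8, 41], [396.6, 229.9]), ([357, 276, 7, 4, 21], [360.4, 277.5])]
top yel [([62, 99, 32, 27, 80], [77.9, 112.1]), ([303, 141, 2, 7, 14], [303.5, 144.0]), ([287, 142, 3, 8, 19], [287.8, 145.5]), ([351, 185, 27, 34, 537], [364.0, 202.4])]
top red [([365, 183, 10, 4, 22], [368.6, 184.2])]
top red2 [([376, 149, 7, 7, 37], [379.0, 151.9]), ([362, 181, 8, 4, 13], [365.1, 181.9]), ([365, 192, 6, 5, 15], [366.9, 194.1])]
```

View pics/sc.png

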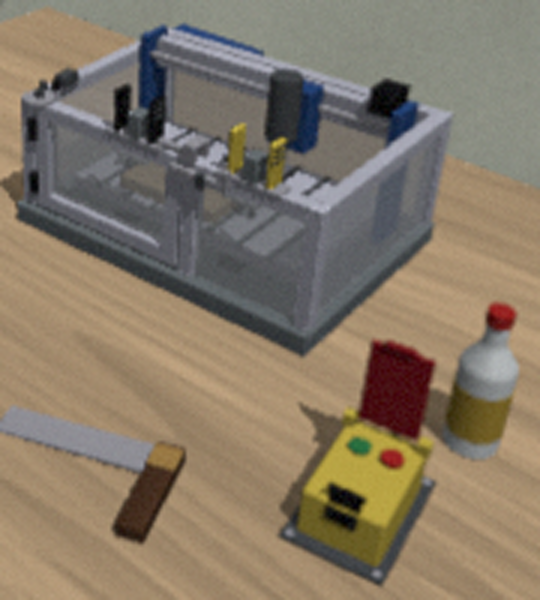

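View pics/tc.png

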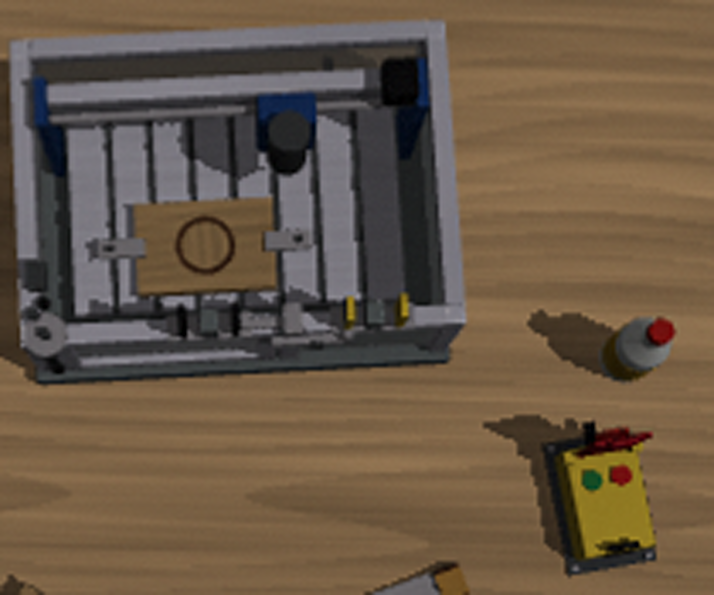

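The crops give the yellow tabs at side (308,174)/(321,179) and top (288,145)/(303.5,144). The black tabs are at side (271,161)/(282,165) and top (238,149)/(254,148.5). The box's nib is near top (367,216), and its flap stands about upright.

```bash
cat > m.py <<'E'
from h import *
S=viewer.grab_frame("side");T=viewer.grab_frame("top")
for n,a,b in(("Y1",(308.5,173.9),(287.8,145.5)),("Y2",(321.2,179.3),(303.5,144)),("K1",(270.7,160.7),(238.2,149.1)),("K2",(281.7,164.7),(254.1,148.5))):
    print(n,[x.round(4) if hasattr(x,'round') else x for x in tri(S,a,T,b)])
for n,a in (("hinge",(198.2,152.3)),):print(n,onz(T,a,.195).round(3))
for n,p,z in(("plateL",(40,382),.02),("plateR",(450,361),.02),("railL",(62,343),.19),("railR",(463,322),.19)):
    print(n,onz(T,(185+p[0]/3.4,55+p[1]/3.4),z).round(3))
# box top corners
for F,n,cs,ox,oy,k in((T,"top",((567,463),(641,447),(655,545),(584,558)),185,55,3.4),(S,"side",((345,425),(425,450),(378,528),(303,487)),230,125,3)):
    print(n,[onz(F,(ox+x/k,oy+y/k),.056).round(3)[:2].tolist() for x,y in cs])
print("nib",onz(T,(185+618/3.4,55+546/3.4),.074).round(3),onz(S,(230+348/3,125+492/3),.074).round(3))
for n,a,b in(("flapTL",(375,343),(585,443)),("flapTR",(433,357),(650,434))):
    print(n,tri(S,(230+a[0]/3,125+a[1]/3),T,(185+b[0]/3.4,55+b[1]/3.4)))
print("glue",tri(S,(396.6,229.9),T,(379,151.9)),)
o=ctrl.get_obs();print(o["position"])
E
python3 m.py
```

```text
Y1 [array([ 0.6472, -0.0705,  0.2214]), np.float64(0.0047)]
Y2 [array([ 0.653 , -0.1221,  0.2188]), np.float64(0.0089)]
K1 [array([0.6322, 0.0951, 0.219 ]), np.float64(0.0011)]
K2 [array([0.6347, 0.0421, 0.2206]), np.float64(0.0027)]
hinge [0.623 0.232 0.195]
plateL [0.598 0.256 0.02 ]
plateR [ 0.633 -0.199  0.02 ]
railL [0.612 0.215 0.19 ]
railR [ 0.644 -0.19   0.19 ]
top [[0.518, -0.323], [0.538, -0.404], [0.431, -0.419], [0.415, -0.342]]
side [[0.513, -0.326], [0.539, -0.398], [0.422, -0.419], [0.415, -0.345]]
nib [ 0.428 -0.375  0.074] [ 0.423 -0.385  0.074]
flapTL (array([ 0.53184939, -0.32699749,  0.14855807]), np.float64(0.010175564512590614))
flapTR (array([ 0.53802474, -0.38671949,  0.16361137]), np.float64(0.0008087985817803546))
glue (array([ 0.64712674, -0.39715206,  0.16015443]), np.float64(0.0010967862885608204))
[0.17268701 0.65224451 0.23073376]
```

Checks: the catch tabs come out 52–53 mm apart at about z 0.22, and the hinge, pull grip and lock grip are consistent with a machine yaw of about 5°. The box yaw is about 10°, with the hinge near (0.529, -0.361). Setting out, closing the fingers and turning the tool square on the way.

```bash
python3 -m creep '{"travel":[[0.0375,0.0325,0],[0.075,0.065,0],[0.1125,0.0975,0],[0.15,0.13,0],[0.1875,0.1625,0],[0.225,0.195,0],[0.2625,0.2275,0],[0.3,0.26,0]],"twist":[-0.04,-0.08,-0.12,-0.16,-0.2,-0.24,-0.26,-0.26]}' 1 40
python3 -c "
from h import *;o=ctrl.get_obs();print(o['ee_rot'].round(3) if hasattr(o['ee_rot'],'round') else o['ee_rot'],o['joint_pos'])"
```

```text
time: 1.0
position: [0.3969, 0.3226, 0.2315]
ee_rot: [[1.0, 0.002, 0.0], [0.002, -1.0, 0.0], [0.0, -0.0, -1.0]]
contact_force: [0.7, 0.3, 0.4]
width: -0.0001
gripper_force: 0.0
[[ 1.     0.002  0.   ]
 [ 0.002 -1.     0.   ]
 [ 0.    -0.    -1.   ]] [ 1.06689551e+00  8.73870175e-02 -3.42640585e-01  1.72264690e-05
 -1.14022403e+00  5.06240483e-01]
```

```bash
python3 -m creep '{"travel":[[0.013,0.048,0],[0.026,0.096,0],[0.039,0.144,0],[0.052,0.192,0],[0.065,0.24,0],[0.078,0.288,0],[0.091,0.336,0],[0.105,0.384,0]],"twist":[-0.03,-0.06,-0.09,-0.12,-0.15,-0.18,-0.18,-0.18]}' | sed -n 1,3p
python3 -m creep '{"travel":[[0,0.05,0],[0,0.1,0],[0,0.148,0],[0.005,0.19,0],[0.01,0.23,0],[0.02,0.26,0],[0.025,0.27,0],[0.025,0.27,0]],"twist":[0,0,0,0,0,0,0,0]}'
python3 -c "
from h import *
S=viewer.grab_frame('side')
cv2.imwrite('pics/s1.png',cv2.resize(S['pixels'][170:340,270:450,::-1],None,fx=3,fy=3,interpolation=cv2.INTER_CUBIC))"
```

```text
time: 1.8
position: [0.5017, -0.0615, 0.2316]
ee_rot: [[0.984, 0.181, 0.001], [0.181, -0.984, 0.0], [0.001, -0.0, -1.0]]
time: 2.6
position: [0.5751, -0.3217, 0.2301]
ee_rot: [[0.984, 0.178, -0.001], [0.178, -0.984, 0.0], [-0.001, -0.001, -1.0]]
contact_force: [-0.2, 0.4, 0.2]
width: 0.0
gripper_force: 0.0
```

View pics/s1.png

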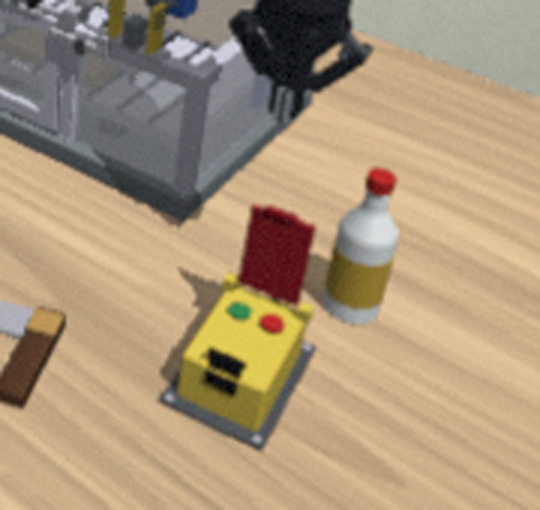

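The picture shows the closed fingers above and behind the flap, at crop (290,100), clear of the bottle at (365,240). Descending behind the flap, then sweeping it over.

```bash
python3 -m creep '{"travel":[[0.003,0.015,0],[0.003,0.03,0],[0.003,0.03,0.04],[0.003,0.03,0.083],[0.003,0.03,0.083]],"twist":[0,0,0,0,0]}'
python3 -m creep '{"travel":[[-0.015,0,-0.003],[-0.03,0,-0.003],[-0.045,0,-0.003],[-0.06,0,-0.002],[-0.075,0,0.002],[-0.09,0,0.01],[-0.1,0,0.017],[-0.108,0,0.025]],"twist":[0,0,0,0,0,0,0,0]}'
python3 -m creep '{"travel":[[-0.006,0,0.008],[-0.008,0,0.016],[-0.006,0,0.024],[-0.004,0,0.032],[-0.002,0,0.04],[0,0,0.046],[0,0,0.046]],"twist":[0,0,0,0,0,0,0]}'
```

```text
time: 3.15
position: [0.5798, -0.3481, 0.1423]
ee_rot: [[0.984, 0.179, -0.009], [0.179, -0.984, 0.004], [-0.008, -0.006, -1.0]]
contact_force: [-1.0, -0.3, -0.7]
width: -0.0002
gripper_force: 0.0
time: 3.95
position: [0.476, -0.3693, 0.1232]
ee_rot: [[0.984, 0.18, 0.0], [0.18, -0.984, -0.0], [0.0, 0.0, -1.0]]
contact_force: [-0.3, 0.6, 0.5]
width: 0.0003
gripper_force: 0.3
time: 4.65
position: [0.4742, -0.37, 0.0816]
ee_rot: [[0.983, 0.182, -0.005], [0.182, -0.983, -0.002], [-0.005, 0.001, -1.0]]
contact_force: [-21.6, 5.6, 46.1]
width: -0.0001
gripper_force: 22.9
```

The tip stopped at z 0.082, which is the shut button height, with 46 N on it. Backing off to check.

```bash
python3 -m creep '{"travel":[[0,0,-0.02],[0,0,-0.06],[0,0,-0.11],[0,0.0,-0.155],[0.01,-0.04,-0.17],[0.02,-0.09,-0.19],[0.03,-0.13,-0.205],[0.03,-0.13,-0.205]],"twist":[0,0,0,0,0.02,0.04,0.06,0.08]}' 0 40
python3 -c "
from h import *
S=viewer.grab_frame('side');T=viewer.grab_frame('top')
a=cv2.resize(S['pixels'][225:325,300:420,::-1],None,fx=3.3,fy=3.3,interpolation=cv2.INTER_CUBIC)
b=cv2.resize(T['pixels'][130:230,320:420,::-1],(330,330),interpolation=cv2.INTER_CUBIC)
cv2.imwrite('pics/s2.png',np.hstack([a[:330],b]))"
```

```text
time: 5.45
position: [0.4847, -0.2321, 0.2848]
ee_rot: [[0.994, 0.105, 0.005], [0.105, -0.995, -0.0], [0.005, 0.001, -1.0]]
contact_force: [1.0, 0.2, 0.6]
width: 0.0855
gripper_force: 0.0
```

View pics/s2.png

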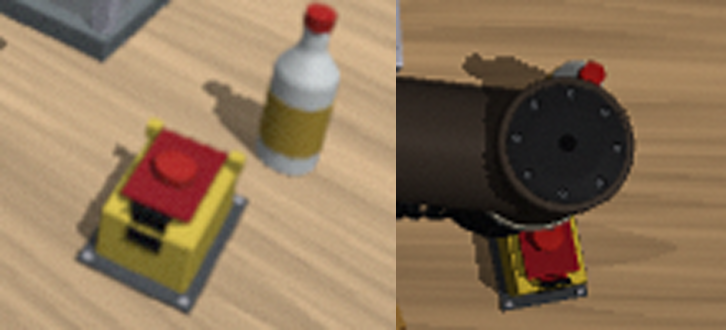

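The flap lies flat with the nib over its edge (top view, crop (555,285)), so it's caught. Next, above the yellow catch with the fingers open.

```bash
python3 -m creep '{"travel":[[0.03,-0.03,-0.01],[0.06,-0.06,-0.01],[0.09,-0.09,-0.01],[0.13,-0.11,-0.01],[0.16,-0.117,0],[0.178,-0.117,0],[0.178,-0.117,0]],"twist":[0,0.02,0.02,0.02,0.02,0.02,0.02]}' 0 40
python3 -c "
from h import *
S=viewer.grab_frame('side');T=viewer.grab_frame('top')
a=cv2.resize(S['pixels'][90:240,230:380,::-1],(600,600),interpolation=cv2.INTER_CUBIC)
cv2.imwrite('pics/s3.png',a)
h=cv2.cvtColor(S['pixels'],cv2.COLOR_RGB2HSV)
k,l,st,ce=cv2.connectedComponentsWithStats(cv2.inRange(h,(22,140,70),(34,255,255)))
print([(st[i].tolist(),ce[i].round(1).tolist()) for i in range(1,k) if st[i,4]>=8])
for y in(.026,-.026):
  g=np.array([.6495,-.097,.225])+y*np.array([-.087,.996,0])
  print(proj(S,g+[0,0,.025]),proj(S,g-[0,0,.025]))
"
```

```text
time: 6.25
position: [0.6499, -0.1018, 0.2786]
ee_rot: [[0.997, 0.081, -0.005], [0.081, -0.997, -0.001], [-0.005, 0.0, -1.0]]
contact_force: [0.7, 0.2, -0.3]
width: 0.0855
gripper_force: 0.0
[([206, 145, 2, 12, 18], [206.6, 151.2]), ([306, 167, 6, 15, 61], [308.5, 174.0]), ([319, 171, 7, 17, 55], [321.2, 179.2]), ([0, 175, 7, 13, 58], [2.1, 181.6]), ([379, 254, 21, 18, 239], [388.5, 263.7]), ([344, 261, 5, 9, 21], [346.0, 264.0]), ([329, 271, 45, 42, 680], [350.4, 294.7])]
[309.98774729 166.3388688 ] [308.87526834 179.36745733]
[323.4141561  170.96745408] [321.98405538 184.22303152]
```

View pics/s3.png

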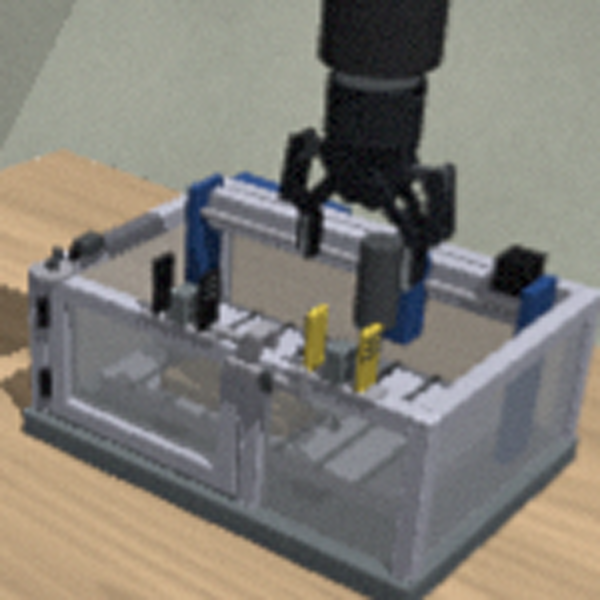

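The open fingers straddle the yellow tabs (crop (316,338) and (369,358)), with the arm still settling. Descending, then squeezing.

```bash
python3 -m creep '{"travel":[[-0.002,0,0],[-0.002,0,0.01],[-0.002,0,0.03],[-0.002,0,0.05],[-0.002,0,0.07],[-0.002,0,0.07]],"twist":[0,0,0,0,0,0]}'
```

```text
time: 6.95
position: [0.6441, -0.1017, 0.2092]
ee_rot: [[0.997, 0.08, -0.005], [0.08, -0.997, 0.0], [-0.005, -0.001, -1.0]]
contact_force: [0.3, -0.2, -0.1]
width: 0.0859
gripper_force: 0.0
```

```bash
python3 -m creep '{"travel":[[0.003,-0.0025,0],[0.003,-0.005,0],[0.003,-0.005,0]],"twist":[0,0,0]}'|sed -n 1,4p; python3 -m creep '{"travel":[[0,0,0],[0,0,0],[0,0,0],[0,0,0],[0,0,0],[0,0,0],[0,0,0],[0,0,0]],"twist":[0,0,0,0,0,0,0,0]}' 1 25
```

```text
time: 7.25
position: [0.6496, -0.0959, 0.2136]
ee_rot: [[0.997, 0.082, 0.002], [0.082, -0.997, 0.0], [0.002, 0.0, -1.0]]
contact_force: [0.3, 0.3, 0.3]
time: 8.05
position: [0.6497, -0.0975, 0.2139]
ee_rot: [[0.997, 0.081, 0.002], [0.081, -0.997, -0.002], [0.002, 0.002, -1.0]]
contact_force: [-0.5, -4.9, 6.8]
width: 0.0366
gripper_force: 25.8
```

The width is 37 mm, so the yellow catch is fully drawn. Release, rise and go along the rail to the black catch.

```bash
python3 -m creep '{"travel":[[0,0,0],[0,0,0],[0,0,0],[0,0,0],[0,0,-0.02],[0,0,-0.05],[0,0,-0.08],[0,-0.04,-0.08]],"twist":[0,0,0,0,0,0,0,0]}' 0 25|sed -n 1,2p
python3 -m creep '{"travel":[[0,-0.04,0],[0,-0.08,0],[0,-0.12,0],[0,-0.127,0],[0,-0.127,0]],"twist":[0,0,0,0,0]}'
python3 -c "
from h import *
S=viewer.grab_frame('side')
a=cv2.resize(S['pixels'][90:240,230:380,::-1],(600,600),interpolation=cv2.INTER_CUBIC)
cv2.imwrite('pics/s4.png',a)"
```

```text
time: 8.85
position: [0.6478, -0.059, 0.297]
time: 9.35
position: [0.6352, 0.0718, 0.2922]
ee_rot: [[0.996, 0.084, -0.0], [0.084, -0.996, 0.0], [-0.0, -0.0, -1.0]]
contact_force: [0.1, -0.5, 0.8]
width: 0.0852
gripper_force: 0.0
```

View pics/s4.png

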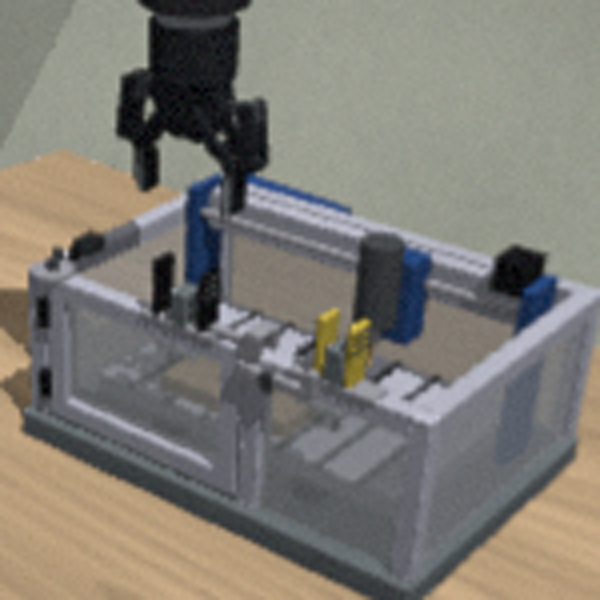

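The yellow tabs now stand close together (crop (327,340), (358,353)), and the hand is above the black catch. Descend and squeeze.

```bash
python3 -m creep '{"travel":[[0,0.003,0.02],[0,0.003,0.045],[0,0.003,0.065],[0,0.003,0.08],[0,0.003,0.08],[0,0.003,0.08]],"twist":[0,0,0,0,0,0]}'|sed -n 1,4p; python3 -m creep '{"travel":[[0,0,0],[0,0,0],[0,0,0],[0,0,0],[0,0,0],[0,0,0],[0,0,0],[0,0,0]],"twist":[0,0,0,0,0,0,0,0]}' 1 45
```

```text
time: 10.0
position: [0.636, 0.0661, 0.2127]
ee_rot: [[0.997, 0.08, -0.0], [0.08, -0.997, -0.0], [-0.0, 0.0, -1.0]]
contact_force: [0.6, 0.8, 0.5]
time: 10.8
position: [0.6368, 0.0672, 0.2149]
ee_rot: [[0.997, 0.082, 0.004], [0.082, -0.997, 0.0], [0.004, 0.0, -1.0]]
contact_force: [-1.3, -0.5, 8.5]
width: 0.0349
gripper_force: 44.7
```

Squeezed to 35 mm with almost no side load. Swinging along the 165 mm arc.

```bash
python3 -m creep '{"travel":[[-0.0066,-0.0001,0],[-0.0132,-0.0005,0],[-0.0263,-0.0021,0],[-0.0392,-0.0047,0],[-0.0392,-0.0047,0]],"twist":[0.04,0.08,0.16,0.24,0.24]}'
```

```text
time: 11.3
position: [0.5963, 0.0674, 0.2149]
ee_rot: [[0.987, -0.16, 0.003], [-0.16, -0.987, -0.001], [0.004, 0.001, -1.0]]
contact_force: [1.2, -7.3, 6.0]
width: 0.0349
gripper_force: 45.5
```

```bash
python3 -m creep '{"travel":[[-0.0132,-0.0005,0],[-0.0263,-0.0021,0],[-0.0392,-0.0047,0],[-0.0519,-0.0084,0],[-0.0643,-0.013,0],[-0.0762,-0.0186,0],[-0.0876,-0.0252,0],[-0.0985,-0.0327,0]],"twist":[0.08,0.16,0.24,0.32,0.40,0.48,0.56,0.64]}'
```

```text
time: 12.1
position: [0.5021, 0.1126, 0.2148]
ee_rot: [[0.695, -0.719, -0.002], [-0.719, -0.695, -0.006], [0.003, 0.006, -1.0]]
contact_force: [-10.6, -15.4, 20.5]
width: 0.0347
gripper_force: 45.2
```

```bash
python3 -m creep '{"travel":[[-0.0132,0.0015,0],[-0.0263,0.0015,0],[-0.0392,-0.0007,0],[-0.0519,-0.0044,0],[-0.0643,-0.009,0],[-0.0762,-0.0146,0],[-0.0876,-0.0212,0],[-0.095,-0.026,0]],"twist":[0.08,0.16,0.24,0.32,0.40,0.48,0.56,0.61]}'
python3 -m creep '{"travel":[[0,0,0],[0,0,0],[0,0,0]],"twist":[0,0,0]}'
python3 -c "
from h import *
S=viewer.grab_frame('side');T=viewer.grab_frame('top')
a=cv2.resize(S['pixels'][110:240,190:340,::-1],(450,390),interpolation=cv2.INTER_CUBIC)
b=cv2.resize(T['pixels'][80:275,170:345,::-1],(350,390),interpolation=cv2.INTER_CUBIC)
cv2.imwrite('pics/s5.png',np.hstack([a,b]))"
```

```text
time: 12.9
position: [0.4545, 0.2011, 0.2148]
ee_rot: [[0.158, -0.987, -0.002], [-0.987, -0.158, -0.003], [0.002, 0.002, -1.0]]
contact_force: [-14.6, -9.3, 24.0]
width: 0.0353
gripper_force: 46.1
time: 13.2
position: [0.4546, 0.2006, 0.2148]
ee_rot: [[0.161, -0.987, -0.002], [-0.987, -0.161, -0.003], [0.002, 0.002, -1.0]]
contact_force: [-16.6, -8.1, 24.7]
width: 0.0351
gripper_force: 46.1
```

View pics/s5.png

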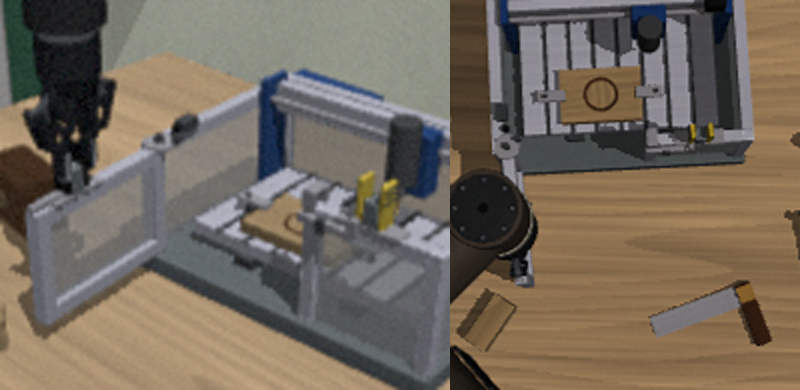

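The gate stands about square to the guard (about 1.49 rad by the tool's turn) with the hand on its catch. The yellow tabs are drawn and the bench items look undisturbed. Handing in.

```bash
python3 -c "
from workcell import ctrl
print(ctrl.job_done())"
```

```text
the job is handed in; nothing more can be done
None
```

I handed the job in at about 13 s with the flap caught shut, the yellow bolt drawn and the gripper holding the gate still at about 1.49 rad; the tools I could see in the last pictures looked undisturbed, and no verdict came back.

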